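Weigh two gas cartridges and load the fuller one

ROBOT

A 6-joint arm with a two-finger parallel gripper is mounted at the origin on the work surface. World frame = base frame: x ahead of the robot, y to its left, z up, the work surface at z = 0. Lengths are in m, angles in rad, forces in N, time in s.
With the tool pointing down it reaches from about 0.35 to 0.775 m from the base axis. Payload 5.5 kg.
Tool frame: the origin (TCP) lies midway between the tips of the shut fingers; the grasp point (between the pads) lies 19 mm behind it; z points along the fingers, y is the line along which they close (so a half turn about z gives the same grasp; the last joint's range is limited). The gripper opens to 85 mm and grips with 20 to 120 N. Pads are 22 mm wide; open, the fingers measure 114 mm over their backs; the gripper's body (76 mm by 85 mm) begins 54 mm behind the grasp point. The pads swing forward as they close: fully open they stand 13 mm farther back than shut.
Start: joints at [0.997, 0.313, 0.046, 1.304, 0, 1.431], TCP at [0.242, 0.522, 0.231] pointing down, gripper open.
Joint ranges: [-2.76, 2.76], [-0.86, 1.69], [-1.03, 1.26], [-2.2, 2.34], [-1.47, 1.5], [-3.14, 3.14]. Speed limits (rad/s): [2.57, 2.57, 3.14, 3.14, 3.14, 3.14].

INTERFACE

Orientations are given as a unit quaternion [w, x, y, z].
In Python, from workcell import env gives the robot as it stands.
- The arm moves only by the tool move_arm, never from a script. Its argument "targets" is a list of rows, each a list of 3 entries, a list of its own where there are three numbers: the shift along the tool's x, y, z in mm, then the turn, a rotation vector about the tool's x, y, z in units of 10 degrees (1.0 is 10 degrees), then the closure, from -1 (fully open) to 1 (shut). In form: [[[dx, dy, dz], [ax, ay, az], gripper], ...]. A call has 1 to 5 rows; each row is the pose to reach, as a shift and turn from the pose commanded when the call began, along the tool's axes at that moment; what a row does not reach only later rows make up. A row lasts 1/8 s, in which the tool goes at most 62.5 mm and 10.7 degrees, less where a joint would pass 70% of its speed; a pose out of reach is approached as far as the arm can. A call with a gripper value outside its range is refused whole. The fingers move at their own pace and stop on an object; "squeeze" is the grip in N (left out, the last holds). Time passes only in rows, so rows that repeat a pose let the fingers close. It gives the time, the measured TCP pose, the force, the opening and the grip force at its end, in the units of the state.
- env.get_state(): the state, without advancing time (a new reading comes with each control period).
- env.read_camera(name): name is "scene" or "top" or "wrist"; returns a dict with "pixels" (400x640x3 uint8, red, green, blue), "fovy" (degrees; the focal length in pixels is half the picture's height over the tangent of half this angle, whatever the lens; pixels are square), "cx", "cy" (the principal point, pixels), "dist_coeffs" ([k1, k2, p1, p2, k3] as OpenCV has them; the pictures are not rectified), "extrinsics" (4x4, takes a point from world to camera coordinates); the wrist camera has in their place "mount" (4x4, takes a point from camera to tool coordinates, whose origin is the TCP and whose axes are the flange's). Camera axes: x right, y up, looking along -z (the intrinsics and any distortion apply to the point x, -y, -z); pixel columns grow to the right and rows downward; lengths in m; the calibration is good to about 2 mm. A picture is of the moment at which its call begins: read the wrist's pose just before it. There is no depth.
- env.hand_in(): hands the job in; it is judged then, once.
Trained networks look in a picture, given as the dict that the camera call returned (one of the last four; its "shot" number tells which), for a name from the list of things; names that differ only in an ending like _2 or _b are one class to them, and where a whole thing is asked for, a point or a joint stands for the part that bears it (a point fixed in the world has none). Each returns a list of dicts, best first, with "confidence" (0 to 1); they miss things now and then, are a little off and sometimes report something else, mostly with a low value. They report only what shows in the picture. A call takes as long as a camera call.
- env.spot_in(thing, picture): "centre" ([x, y, z] in m, in world coordinates, good to about 4 mm: the middle of the surface that is visible of it).
- env.regions_of(thing, picture): "mask" (400x640 bool, what is visible of it).
- env.landmark_of(thing, picture): "centre" ([x, y, z] in m, in world coordinates, good to about 4 mm: a listed point, or the origin of a listed thing).
The state is a dict: "clock": time; "joint_pos": joint angles; "qvel": joint speeds; "tau": joint torques, N m; "tcp_pos": TCP position; "orientation": TCP orientation; "wrist_force": force on the tool from outside, world axes, zero at the start; "ft_torque": the same for the moment, N m; "finger_gap": finger opening in m; "grip_force": force on a finger pad.
Only numpy, scipy, OpenCV 4.12 (cv2) and the standard library are available. Lean on these libraries where they do the work, as an engineer would, in place of code of your own. Each camera call takes 0.05 s, during which the arm holds its last target. There are 200 camera calls.

TASK

Two look-alike gas cartridges stand on the bench: set them gently upright in the opposite dishes of the balance, let go of both, and see which side drops. Take the one that dropped, the fuller one, stand it in the hole of the charging block, and push it straight down firmly, with about 15 N for half a second once it stops, so that it is fully home. Leave the other cartridge standing in its dish, and leave the rest of the bench as it is.

Things in the scene. Friction and masses are not known exactly. Their poses are not given: they have to be found in the camera images.
- cartridge_a: plain steel gas cartridge, neck up: straight round body 30 mm across up to 78 mm, then a shoulder to a 16 mm neck, 100 mm tall in all; foot edge chamfered 2 mm. Origin at the centre of its underside, z up along it. Weight unknown, 100 to 320 g.
- cartridge_b: the other steel gas cartridge, same shape and look. Origin at the centre of its underside, z up. Weight unknown, 100 to 320 g; either one may be the heavier.
- balance: grey stand of the balance, base 100 x 75 x 12 mm, with two uprights 102 mm high that carry the pivot, 90 mm up and along its own x. The beam runs along its own y: a straight bar 12 mm wide, its top at pivot height, with a dish at each end and a brass bob below the pivot. Origin: centre of the base's underside, z up
- beam (a joint): tilt of the beam (rad), -0.06 to 0.06 between its stops; 0 is level, positive: the left dish (+y of the balance) is low, negative: the right dish is low. It swings freely, damped; empty it comes to rest level, loaded it drops to a stop, within 4 s even if the weights are nearly equal. Cartridges stand square in the dishes and lean with the beam. At a stop a dish is 8 mm below or above level
- dish_left (a point): centre of the inner floor of the round dish on the +y arm of the balance, 130 mm from the pivot, 90 mm above the bench with the beam level; it moves with the beam. A flared cup, 33 mm wide inside at the floor and 43 mm at the mouth, 49 mm outside, 14 mm deep
- dish_right (a point): the same for the dish on the -y arm.
- block: aluminium charging block, 64 x 64 mm, 70 mm high, with an upright round hole 33 mm wide in its middle. A grey foot with a round gauge, 45 mm high, reaches 85 mm from the hole towards its +x. Origin: centre of the block's underside, on the hole's axis, z up
- hole (a point): centre of the hole's mouth, 70 mm over the bench, 3 mm chamfer. In it a rubber pad on a sliding seat has its top 46 to 66 mm over the bench (differs, not measured). A cartridge rests on it; pushed with 4 to 7 N the seat slides 14 mm down to a rigid stop and stays there. Home, found by feel, is 32 to 52 mm for the cartridge's underside; there the force rises by 10 N for each mm
- screwdriver: bystander: screwdriver lying down, 190 mm long, along its x axis
- tape_roll: bystander: flat roll of tape, 96 mm wide, 24 mm high
- mug: bystander: mug, 80 mm wide, 92 mm high
- can: bystander: drink can, 66 mm wide, 120 mm high
- jar: bystander: glass jar, 64 mm wide, 85 mm high
- tin: bystander: tin, 60 mm wide, 60 mm high
- spare_box: bystander: cardboard box 70 x 100 x 45 mm

How it is judged:
On the way, in this order (a step that is already met when the one before it is completed fails the run):
1. the cartridges stand in opposite dishes, let go, and the beam has dropped to one side (((distance between cartridge_a and dish_left below 0.008 m and distance between cartridge_b and dish_right below 0.008 m) or (distance between cartridge_b and dish_left below 0.008 m and distance between cartridge_a and dish_right below 0.008 m)) and (value of joint beam above 0.05 rad or value of joint beam below -0.05 rad) and contact force between each of the arm, the fingers and balance below 0.05 N and contact force between the fingers and cartridge_a below 0.05 N and contact force between the fingers and cartridge_b below 0.05 N), for 0.4 s.
2. one cartridge is pressed against the stop in the block's hole with over 9 N ((((z of cartridge_a in the frame of block below 0.0535 m and horizontal distance between cartridge_a and block below 0.004 m and angle between cartridge_a's own z axis and vertical below 0.12 rad) and contact force between cartridge_a and block above 9 N) or ((z of cartridge_b in the frame of block below 0.0535 m and horizontal distance between cartridge_b and block below 0.004 m and angle between cartridge_b's own z axis and vertical below 0.12 rad) and contact force between cartridge_b and block above 9 N))), for 0.3 s.
At the end, for the whole second after the job is handed in: The heavier cartridge (either, if within 7 %) is home in the hole: within 4 mm of its axis and 0.12 rad of upright, underside at most 53.5 mm over the block's. The other stands in a dish, underside within 8 mm of its centre, tilted under 0.2 rad. Both released and at rest ((((z of cartridge_a in the frame of block below 0.0535 m and horizontal distance between cartridge_a and block below 0.004 m and angle between cartridge_a's own z axis and vertical below 0.12 rad) and (distance between cartridge_b and dish_left below 0.008 m or distance between cartridge_b and dish_right below 0.008 m) and angle between cartridge_b's own z axis and vertical below 0.2 rad and contact force between cartridge_b and balance below 1.88941 N) or ((z of cartridge_b in the frame of block below 0.0535 m and horizontal distance between cartridge_b and block below 0.004 m and angle between cartridge_b's own z axis and vertical below 0.12 rad) and (distance between cartridge_a and dish_left below 0.008 m or distance between cartridge_a and dish_right below 0.008 m) and angle between cartridge_a's own z axis and vertical below 0.2 rad and contact force between cartridge_b and block above 1.64219 N)) and linear speed of each of cartridge_a, cartridge_b below 0.01 m/s and contact force between the fingers and cartridge_a below 0.05 N and contact force between the fingers and cartridge_b below 0.05 N); the robot touches nothing.
It fails at once if anything pressed on the block with more than 22 N (contact force between anything else and block above 22 N).
It fails at once if the balance pushed with more than 20 N (contact force between anything else and balance above 20 N).
It fails at once if a cartridge tipped by more than 0.5 rad (angle between any of cartridge_a, cartridge_b's own z axis and vertical above 0.5 rad).
It fails at once if a bystander moved by more than 30 mm (distance of any of screwdriver, tape_roll, mug, can, jar, tin, spare_box from where it was at the start of the episode above 0.03 m).
It also fails if it takes over 72 s, if anything falls off the work surface, if the arm or the gripper's body presses on something with over 40 N, if the wrist force passes 120 N, or if a joint passes its speed limit or range.

## Working session

There is one attempt and no reset: what is moved stays moved. The work goes in short steps, Python scripts to look and compute and a tool call to move; the robot and the scene stay as the last step left them, time stands still between calls to the robot, and variables do not carry over. Pictures are saved under pics/ and viewed, at most 14 in all, crops included, and the job is handed in when it is done.

Besides the shell and the picture viewer there is one more tool, called as name(argument=value, ...), one argument or row to a line, values as JSON. move_arm: Moves the arm, as the interface text tells. Its arguments: {"type":"object","properties":{"targets":{"type":"array","items":{"type":"array"}},"squeeze":{"type":"number"}},"required":["targets"]}

```bash
mkdir -p pics; ls; cat > look.py <<'E'
from workcell import env
import cv2,numpy as np
E
python3 - <<'E'
from look import *
s=env.get_state(); print({k:np.round(v,3) for k,v in s.items()})
for c in ["scene","top"]:
    p=env.read_camera(c); cv2.imwrite(f"pics/{c}0.png",p["pixels"][:,:,::-1])
    for t in ["cartridge_a","dish_left","dish_right","hole","block","balance","screwdriver","tape_roll","mug","can","jar","tin","spare_box"]:
        print(c,t,[(np.round(d["centre"],3),round(d["confidence"],2)) for d in env.landmark_of(t,p)[:3]])
E
```

```text
pics
{'clock': np.float64(0.0), 'joint_pos': array([0.997, 0.314, 0.045, 1.304, 0.   , 1.431]), 'qvel': array([ 0.002, -0.001, -0.001, -0.   , -0.001, -0.001]), 'tau': array([ 3.0000e-03, -4.8063e+01,  2.9853e+01,  1.9000e-02,  0.0000e+00,
        0.0000e+00]), 'tcp_pos': array([0.241, 0.521, 0.23 ]), 'orientation': array([-0.   ,  0.215,  0.977, -0.001]), 'wrist_force': array([-0.149, -0.115,  0.181]), 'ft_torque': array([ 0.033, -0.047, -0.022]), 'grip_force': np.float64(0.0), 'finger_gap': np.float64(0.085)}
scene cartridge_a [(array([ 0.45 , -0.338,  0.002]), 0.77), (array([ 0.614, -0.306, -0.001]), 0.55)]
scene dish_left [(array([0.573, 0.137, 0.081]), 0.8)]
scene dish_right [(array([ 0.533, -0.121,  0.096]), 0.93)]
scene hole [(array([0.461, 0.326, 0.07 ]), 0.78), (array([ 0.735,  0.092, -0.001]), 0.44)]
scene block [(array([ 0.466,  0.329, -0.004]), 0.9), (array([ 0.588,  0.24 , -0.   ]), 0.33), (array([0.57 , 0.137, 0.079]), 0.2)]
scene balance [(array([0.552, 0.015, 0.002]), 0.83)]
scene screwdriver [(array([0.588, 0.235, 0.002]), 0.89)]
scene tape_roll [(array([ 0.453, -0.3
[... 702 characters left out ...]
(array([0.729, 0.352, 0.002]), 0.22)]
top block [(array([0.457, 0.331, 0.003]), 0.98)]
top balance [(array([ 0.55 ,  0.011, -0.001]), 0.81), (array([ 0.538, -0.119,  0.096]), 0.36)]
top screwdriver [(array([ 0.586,  0.238, -0.003]), 0.83), (array([0.555, 0.011, 0.001]), 0.22)]
top tape_roll [(array([ 0.409, -0.032, -0.002]), 0.85)]
top mug [(array([0.732, 0.352, 0.004]), 0.56), (array([0.456, 0.33 , 0.003]), 0.39)]
top can [(array([0.74 , 0.089, 0.005]), 0.57), (array([ 0.736, -0.095,  0.004]), 0.55)]
top jar [(array([ 0.735, -0.099,  0.002]), 0.61)]
top tin [(array([ 0.747, -0.249,  0.004]), 0.83), (array([0.566, 0.14 , 0.085]), 0.27)]
top spare_box [(array([ 0.387, -0.176,  0.002]), 0.94)]
```

View pics/scene0.png

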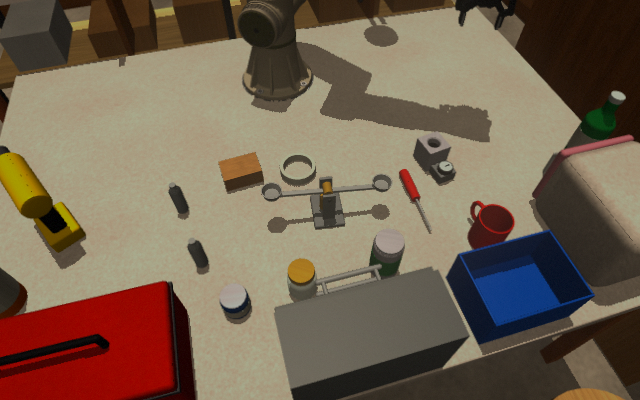

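View pics/top0.png

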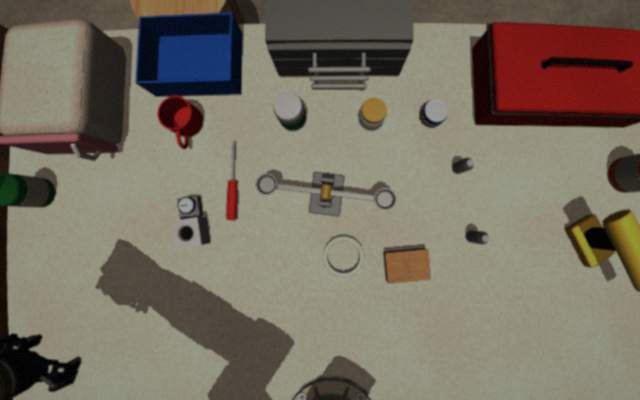

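Scene: cartridges stand at px (178,198) and (197,253), balance centre (327,200), and block hole (433,145). The network positions agree with both pictures, apart from a few low-confidence mislabels. I'll move towards the first cartridge.

```bash
cat >> look.py <<'E'
from scipy.spatial.transform import Rotation as R
def pose():
    s=env.get_state(); q=np.array(s["orientation"]); return np.array(s["tcp_pos"]),R.from_quat(q[[1,2,3,0]]),s
def Rt(yx=82.5,lean=0.):   # tool down, tool x at world angle yx deg; lean: rad, top leaning towards world tool-x dir
    a=np.radians(yx); x=np.array([np.cos(a),np.sin(a),0]); z=np.array([0,0,-1.])
    r=R.from_matrix(np.c_[x,np.cross(z,x),z]); return R.from_rotvec(lean*np.cross([0,0,1],x))*r
def plan(pts,r=None):   # list of TCP targets -> rows from the present pose
    p,q,s=pose(); r=r or Rt()
    print("t",round(float(s["clock"]),2),"p",np.round(p,4),"gap",round(float(s["finger_gap"]),4),"F",np.round(s["wrist_force"],1),"grip",round(float(s["grip_force"]),1))
    for t in pts: print(np.round(q.inv().apply(np.array(t)-p)*1e3,1).tolist(), np.round(np.degrees((q.inv()*r).as_rotvec())/10,2).tolist())
E
python3 - <<'E'
from look import *
plan([[.5,.1,.25],[.452,-.336,.25]])
E
```

```text
t 1.4 p [0.2417 0.5218 0.2313] gap 0.0856 F [0.1 0.4 0.3] grip 0.0
[-411.6, -274.1, -18.7] [0.0, -0.0, 7.26]
[-551.4, -689.9, -18.7] [0.0, -0.0, 7.26]
```

move_arm(
  targets=[
    [[-411,-274,-19],[0,0,7.26],-1],
    [[-411,-274,-19],[0,0,7.26],-1],
    [[-411,-274,-19],[0,0,7.26],-1],
    [[-411,-274,-19],[0,0,7.26],-1],
    [[-411,-274,-19],[0,0,7.26],-1],
  ],
)

```text
clock: 2.02
tcp_pos: [0.4055, 0.2537, 0.2437]
orientation: [0.0, 0.635, 0.772, 0.001]
wrist_force: [0.7, 0.7, -0.8]
finger_gap: 0.0856
grip_force: 0.0
```

```bash
python3 - <<'E'
from look import *
plan([[.5,.1,.25],[.5,-.2,.25],[.452,-.336,.25]])
E
```

```text
t 2.02 p [0.4055 0.2537 0.2437] gap 0.0856 F [ 0.7  0.7 -0.8] grip 0.0
[-169.0, 63.1, -6.3] [0.01, -0.0, 1.86]
[-463.4, 5.4, -6.4] [0.01, -0.0, 1.86]
[-587.6, -67.9, -6.5] [0.01, -0.0, 1.86]
```

move_arm(
  targets=[
    [[-463,5,-6],[0,0,1.86],-1],
    [[-463,5,-6],[0,0,1.86],-1],
    [[-463,5,-6],[0,0,1.86],-1],
    [[-463,5,-6],[0,0,1.86],-1],
    [[-463,5,-6],[0,0,1.86],-1],
  ],
)

```text
clock: 2.65
tcp_pos: [0.4701, -0.0523, 0.2477]
orientation: [0.0, 0.75, 0.661, 0.0]
wrist_force: [0.6, 1.3, 0.6]
finger_gap: 0.0855
grip_force: 0.0
```

```bash
python3 - <<'E'
from look import *
plan([[.452,-.336,.22]])
E
```

```text
t 2.65 p [ 0.4701 -0.0523  0.2477] gap 0.0855 F [0.6 1.3 0.6] grip 0.0
[-283.8, 17.4, 27.7] [0.01, -0.0, 0.03]
```

move_arm(
  targets=[
    [[-280,17,28],[0,0,0],-1],
    [[-280,17,28],[0,0,0],-1],
    [[-280,17,28],[0,0,0],-1],
    [[-280,17,28],[0,0,0],-1],
    [[-280,17,28],[0,0,0],-1],
  ],
)

```text
clock: 3.28
tcp_pos: [0.4511, -0.3333, 0.2187]
orientation: [0.0, 0.751, 0.66, -0.0]
wrist_force: [0.4, 0.0, -0.2]
finger_gap: 0.0855
grip_force: 0.0
```

```bash
cat >> look.py <<'E'
def wrist(things,f=None):
    p,q,s=pose(); c=env.read_camera("wrist")
    if f: cv2.imwrite(f"pics/{f}.png",c["pixels"][:,:,::-1])
    for t in things: print(t,[(np.round(d["centre"],4).tolist(),round(d["confidence"],2)) for d in env.landmark_of(t,c)[:3]])
    return p,q,c
def proj(X,p,q,c):   # world -> pixel, wrist camera
    M=np.array(c["mount"]); t=q.inv().apply(np.atleast_2d(X)-p); k=(t-M[:3,3])@M[:3,:3]
    f=200/np.tan(np.radians(c["fovy"])/2); K=np.array([[f,0,c["cx"]],[0,f,c["cy"]],[0,0,1]])
    return cv2.projectPoints((k*[1,-1,-1]).reshape(-1,1,3),np.zeros(3),np.zeros(3),K,np.array(c["dist_coeffs"],float))[0].reshape(-1,2)
E
python3 - <<'E'
from look import *
p,q,c=wrist(["cartridge_a"],"w1")
plan([[.452,-.336,.22]])
print(proj([[.452,-.336,0],[.452,-.336,.1]],p,q,c))
E
```

```text
cartridge_a [([0.4531, -0.3378, 0.003], 0.92), ([0.6184, -0.31, 0.0], 0.91)]
t 3.38 p [ 0.4512 -0.3336  0.2183] gap 0.0855 F [ 0.2  0.3 -0. ] grip 0.0
[-2.3, 1.2, -1.7] [-0.0, 0.0, 0.01]
[[315.29382255 173.45976803]
 [315.44101625 198.09621996]]
```

View pics/w1.png

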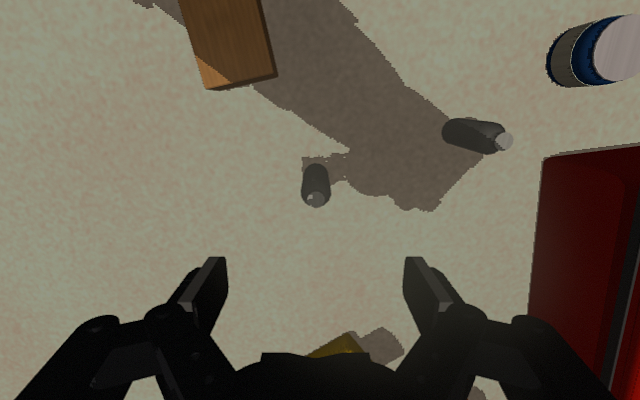

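Wrist view: the cartridge foot is at about (315,172) and the neck at (316,199), matching my projection. Descending to grasp.

move_arm(
  targets=[
    [[-2,1,60],[0,0,0],-1],
    [[-2,1,115],[0,0,0],-1],
    [[-2,1,160],[0,0,0],-1],
    [[-2,1,175],[0,0,0],-1],
    [[-2,1,175],[0,0,0],-1],
  ],
)

```text
clock: 4.0
tcp_pos: [0.4526, -0.3315, 0.0443]
orientation: [-0.001, 0.75, 0.662, 0.0]
wrist_force: [-0.2, -0.7, 1.5]
finger_gap: 0.0854
grip_force: 0.0
```

move_arm(
  targets=[
    [[0,0,0],[0,0,0],0.4],
    [[0,0,0],[0,0,0],0.7],
    [[0,0,0],[0,0,0],1],
    [[0,0,0],[0,0,0],1],
    [[0,0,0],[0,0,0],1],
  ],
  squeeze=40,
)

```text
clock: 4.62
tcp_pos: [0.4531, -0.3329, 0.0455]
orientation: [0.001, 0.75, 0.661, 0.0]
wrist_force: [-0.8, 1.0, 6.7]
finger_gap: 0.0289
grip_force: 40.0
```

move_arm(
  targets=[
    [[0,0,0],[0,0,0],1],
    [[0,0,0],[0,0,0],1],
  ],
)

```text
clock: 4.88
tcp_pos: [0.4531, -0.3329, 0.0455]
orientation: [0.001, 0.75, 0.661, 0.0]
wrist_force: [-1.1, 0.4, 5.6]
finger_gap: 0.0289
grip_force: 40.0
```

```bash
python3 - <<'E'
from look import *
wrist([],"w2")
plan([[.452,-.336,.26]])
E
```

```text
t 4.92 p [ 0.4532 -0.3329  0.0455] gap 0.0288 F [-0.3  0.6  6.5] grip 40.0
[-3.5, -0.4, -214.5] [0.01, 0.01, 0.03]
```

View pics/w2.png

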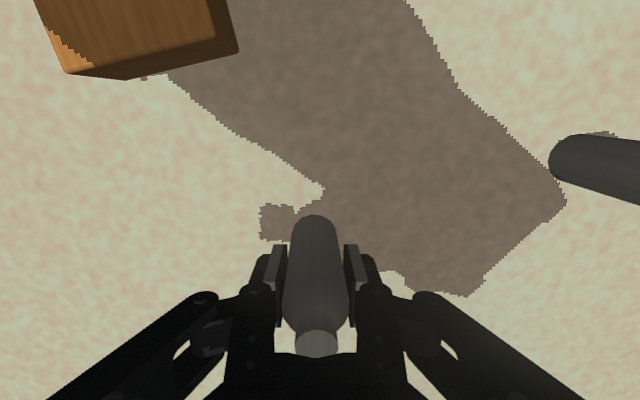

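Wrist view: cartridge held upright between the pads, foot at (315,222), neck disc at (316,345). Lifting now and checking its offset along the pads.

move_arm(
  targets=[
    [[0,0,-20],[0,0,0],1],
    [[0,0,-80],[0,0,0],1],
    [[0,0,-140],[0,0,0],1],
    [[0,0,-190],[0,0,0],1],
    [[0,0,-190],[0,0,0],1],
  ],
)

```text
clock: 5.55
tcp_pos: [0.4543, -0.3339, 0.239]
orientation: [0.004, 0.75, 0.662, 0.0]
wrist_force: [-0.1, -0.3, -1.1]
finger_gap: 0.0285
grip_force: 40.0
```

```bash
python3 - <<'E'
from look import *
p,q,c=wrist(["cartridge_a"],"w3")
for o in (-6,-3,0,3):
    X=[p+q.apply(np.array([o,0,45.5-h])*1e-3) for h in (0,100)]
    print(o,proj(X,p,q,c).round(1).tolist())
b=c["pixels"]; g=cv2.cvtColor(b,cv2.COLOR_RGB2GRAY)
print(g[320:372:2,316]); print(g[200:240:2,316])
plan([[.569,.138,.25]])
s=env.read_camera("top"); 
for t in ["dish_left","dish_right"]: print(t,[(np.round(d["centre"],4),round(d["confidence"],2)) for d in env.landmark_of(t,s)[:2]])
E
```

```text
cartridge_a [([0.4563, -0.3416, 0.1938], 0.66), ([0.6166, -0.3069, -0.003], 0.59)]
-6 [[313.8, 235.4], [312.9, 350.2]]
-3 [[313.8, 231.3], [312.8, 343.6]]
0 [[313.8, 227.2], [312.8, 336.8]]
3 [[313.8, 223.0], [312.8, 329.8]]
[47 46 45 44 41 73 74 74 74 73 74 74 73 73 72 74 73 74 75 19  9 11 11  9
 11  8]
[161 158 157 157 159 158 157 150  59  61  61  60  60  60  58  60  59  58
  57  57]
t 5.65 p [ 0.4525 -0.3322  0.2342] gap 0.0291 F [-0.2  0.1 -2.2] grip 39.9
[481.1, 56.9, -15.9] [0.0, 0.0, 0.03]
dish_left [(array([0.5667, 0.1363, 0.0862]), 0.84), (array([ 0.7446, -0.2502,  0.0023]), 0.31)]
dish_right [(array([ 0.5357, -0.1205,  0.0886]), 0.83), (array([0.4624, 0.33  , 0.0704]), 0.52)]
```

move_arm(
  targets=[
    [[435,57,-20],[0,0,0],1],
    [[435,57,-20],[0,0,0],1],
    [[435,57,-20],[0,0,0],1],
    [[435,57,-20],[0,0,0],1],
    [[435,57,-20],[0,0,0],1],
  ],
)

```text
clock: 6.42
tcp_pos: [0.5309, -0.0281, 0.247]
orientation: [-0.001, 0.75, 0.661, -0.001]
wrist_force: [1.4, -1.0, -1.4]
finger_gap: 0.0289
grip_force: 39.9
```

```bash
python3 - <<'E'
from look import *
plan([[.561,.085,.25]])
E
```

```text
t 6.42 p [ 0.5309 -0.0281  0.247 ] gap 0.0289 F [ 1.4 -1.  -1.4] grip 39.9
[116.0, 15.7, -3.0] [-0.02, -0.0, 0.03]
```

move_arm(
  targets=[
    [[55,8,-3],[0,0,0],1],
    [[105,15,-3],[0,0,0],1],
    [[115,15,-3],[0,0,0],1],
    [[115,15,-3],[0,0,0],1],
  ],
)

```text
clock: 6.92
tcp_pos: [0.5599, 0.0824, 0.2501]
orientation: [-0.001, 0.749, 0.662, -0.001]
wrist_force: [0.0, -0.4, -1.2]
finger_gap: 0.029
grip_force: 39.9
```

```bash
python3 - <<'E'
from look import *
p,q,c=wrist(["dish_left","dish_right","hole"],"w4")
e=np.array([.5685,.1375,.09])
print(proj([e],p,q,c))
im=cv2.imread("pics/w4.png")
for r,h in ((.0245,.104),(.0215,.104),(.0165,.09)):
    a=np.linspace(0,6.28,40); P=proj(np.c_[e[0]+r*np.cos(a),e[1]+r*np.sin(a),a*0+h],p,q,c)
    cv2.polylines(im,[P.astype(int)],True,(0,0,255),1)
cv2.imwrite("pics/w4o.png",im)
plan([[.569,.1405,.2]])
E
```

```text
dish_left [([0.5735, 0.1365, 0.089], 0.96)]
dish_right []
hole []
[[316.32956817 128.08812141]]
t 7.12 p [0.5604 0.0806 0.2513] gap 0.0286 F [-0.1 -0.2 -1.7] grip 39.9
[60.5, 1.0, 51.3] [-0.0, 0.0, 0.02]
```

View pics/w4o.png

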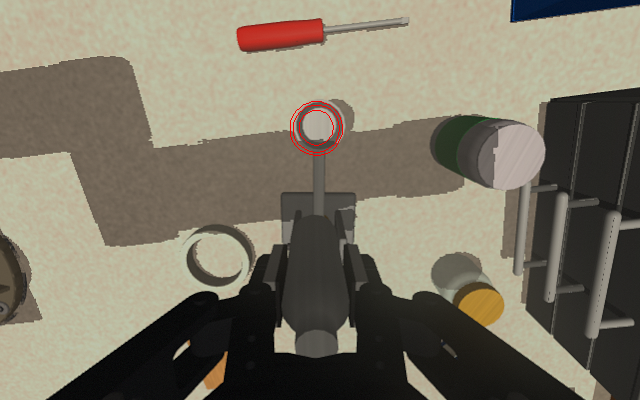

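Wrist view: dish at about (318,126), with my predicted circles nearly on it. One numeric check, then place.

```bash
python3 - <<'E'
from look import *
p,q,c=wrist([],"w5")
m=env.regions_of("dish_left",c)
g=cv2.cvtColor(c["pixels"],cv2.COLOR_RGB2GRAY)
print([g[128,280:356:2]],"\n",g[94:164:2,317])
if m:
    k=m[0]["mask"]; ys,xs=np.nonzero(k); print(m[0]["confidence"],xs.min(),xs.max(),ys.min(),ys.max())
    # rim circle at row of widest
e=np.array([.5685,.1375,.09]); a=np.linspace(0,6.28,40)
for r,h in ((.0245,.104),(.0215,.104),(.0165,.09)):
    P=proj(np.c_[e[0]+r*np.cos(a),e[1]+r*np.sin(a),a*0+h],p,q,c); print(r,P.min(0),P.max(0))
E
```

```text
[array([181, 182, 187, 187, 186, 184, 175, 162,  79,  84,  83, 140, 175,
       177, 174, 174, 172, 174, 170, 170, 172, 171, 168, 165, 171, 174,
       175, 120,  97,  98, 113, 167, 111, 112, 106, 187, 181, 181],
      dtype=uint8)] 
 [180 176 160 103  90  88 161 173 174 172 172 172 172 171 171 171 171 169
 170 169 169 168 172  77  72  71  69  94  94  95  95  96  95  96  94]
0.59 293 343 96 215
0.0245 [288.84121135  99.63957586] [341.38671752 153.57571433]
0.0215 [292.05400847 103.11412952] [338.17165474 150.43800278]
0.0165 [298.20517244 108.56638235] [332.0131443  143.27838327]
```

move_arm(
  targets=[
    [[40,2,0],[0,0,0],1],
    [[63,2.5,30],[0,0,0],1],
    [[63,2.5,75],[0,0,0],1],
    [[63,2.5,85],[0,0,0],1],
    [[63,2.5,85],[0,0,0],1],
  ],
)

```text
clock: 7.85
tcp_pos: [0.5708, 0.1435, 0.1667]
orientation: [-0.0, 0.75, 0.661, -0.0]
wrist_force: [0.2, 0.3, -0.5]
finger_gap: 0.0293
grip_force: 39.9
```

```bash
python3 - <<'E'
from look import *
p,q,c=wrist(["dish_left"],"w6")
plan([[.5716,.1435,.15]])
im=cv2.imread("pics/w6.png"); cv2.imwrite("pics/w6c.png",cv2.resize(im[120:400,200:430],None,fx=2,fy=2))
E
```

```text
dish_left [([0.5708, 0.138, 0.0907], 0.96)]
t 7.95 p [0.5722 0.1438 0.1685] gap 0.0288 F [-0.1  0.  -1. ] grip 39.9
[-0.4, -0.6, 18.5] [0.02, -0.0, 0.03]
```

View pics/w6c.png

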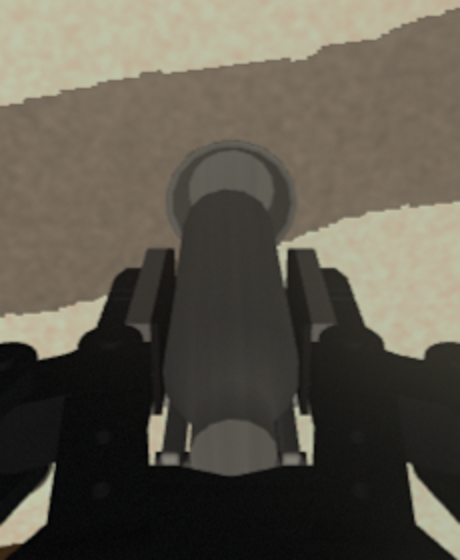

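```bash
python3 - <<'E'
from look import *
p,q,s=pose(); c=env.read_camera("wrist"); p[2]=.167
f=lambda x,y,z: proj([p+q.apply(np.array([x,y,z])*1e-3)],p,q,c)[0].round(1).tolist()
for o in (-8,-3,0,3): print(o,"rim",f(o+24.5,0,63),"L",f(o,-24.5,63),"R",f(o,24.5,63),"foot",f(o+15,0,43.5), f(o+13,0,45.5))
E
```

```text
-8 rim [313.8, 196.0] L [280.4, 228.0] R [347.3, 228.0] foot [313.8, 218.5] [313.8, 220.2]
-3 rim [313.8, 189.2] L [280.2, 221.6] R [347.5, 221.6] foot [313.8, 211.4] [313.8, 213.2]
0 rim [313.8, 185.1] L [280.0, 217.8] R [347.7, 217.8] foot [313.8, 207.0] [313.8, 208.9]
3 rim [313.8, 180.9] L [279.9, 213.9] R [347.8, 213.9] foot [313.7, 202.6] [313.8, 204.6]
```

Crop: dish rim spans columns 168–296 (centre 232) and the cartridge foot is centred at about 228, so it is within 1 mm. Lowering gently to just under the level height.

move_arm(
  targets=[
    [[1,1,15],[0,0,0],1],
    [[1,1,25],[0,0,0],1],
    [[1,1,30],[0,0,0],1],
    [[1,1,33],[0,0,0],1],
    [[1,1,35],[0,0,0],1],
  ],
)

```text
clock: 8.62
tcp_pos: [0.5721, 0.1451, 0.1315]
orientation: [-0.0, 0.75, 0.662, 0.0]
wrist_force: [0.0, -0.2, -0.2]
finger_gap: 0.0289
grip_force: 40.0
```

move_arm(
  targets=[
    [[0,0,1],[0,0,0],1],
    [[0,0,2],[0,0,0],1],
    [[0,0,3],[0,0,0],1],
    [[0,0,3],[0,0,0],1],
  ],
)

```text
clock: 9.12
tcp_pos: [0.5721, 0.1451, 0.1286]
orientation: [-0.0, 0.75, 0.662, 0.0]
wrist_force: [0.3, -0.1, -1.1]
finger_gap: 0.029
grip_force: 40.0
```

move_arm(
  targets=[
    [[0,0,0],[0,0,0],0.3],
    [[0,0,0],[0,0,0],0.1],
    [[0,0,0],[0,0,0],-0.4],
    [[0,0,0],[0,0,0],-1],
    [[0,0,0],[0,0,0],-1],
  ],
  squeeze=25,
)

```text
clock: 9.75
tcp_pos: [0.5722, 0.1451, 0.1286]
orientation: [0.0, 0.75, 0.662, 0.0]
wrist_force: [0.1, -0.3, -1.1]
finger_gap: 0.0851
grip_force: 0.0
```

```bash
python3 - <<'E'
from look import *
p,q,c=wrist(["dish_left","cartridge_a"],"w7")
im=cv2.imread("pics/w7.png"); a=cv2.resize(im[120:400,180:460],None,fx=1.4,fy=1.4)
s=env.read_camera("scene"); b=cv2.resize(s["pixels"][130:240,230:430,::-1],(400,392)) if 0 else cv2.resize(s["pixels"][110:240,250:430,::-1],(543,392))
cv2.imwrite("pics/w7c.png",cv2.resize(np.hstack([a,b]),None,fx=.84,fy=.84))
for t in ["dish_left","dish_right","cartridge_a"]: print(t,[(np.round(d["centre"],4),round(d["confidence"],2)) for d in env.landmark_of(t,s)[:3]])
plan([[.5722,.145,.26]])
E
```

```text
dish_left []
cartridge_a [([0.5749, 0.1426, 0.0813], 0.56)]
dish_left [(array([0.5717, 0.1392, 0.0804]), 0.81), (array([ 0.4006, -0.0278, -0.0012]), 0.28)]
dish_right [(array([ 0.5334, -0.1218,  0.0985]), 0.65)]
cartridge_a [(array([ 0.6135, -0.3037,  0.0013]), 0.85), (array([0.5703, 0.1392, 0.0822]), 0.69)]
t 10.1 p [0.5721 0.1451 0.1286] gap 0.0854 F [-0.2  0.9 -1.4] grip 0.0
[-0.1, 0.1, -131.4] [-0.0, -0.0, 0.03]
```

View pics/w7c.png

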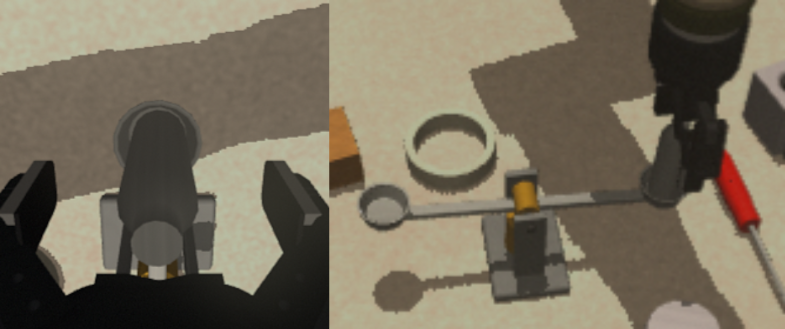

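It stands in the left dish, released, left side down (dish at crop (662,185)). On to the second cartridge.

move_arm(
  targets=[
    [[0,0,-60],[0,0,0],-1],
    [[0,0,-120],[0,0,0],-1],
    [[-50,2,-130],[0,0,0],-1],
    [[-110,10,-130],[0,0,0],-1],
    [[-170,20,-130],[0,0,0],-1],
  ],
)

```text
clock: 10.72
tcp_pos: [0.5708, -0.0273, 0.2592]
orientation: [0.001, 0.75, 0.662, 0.0]
wrist_force: [0.3, 0.7, -0.0]
finger_gap: 0.0853
grip_force: 0.0
```

```bash
python3 - <<'E'
from look import *
plan([[.616,-.307,.24]])
E
```

```text
t 10.72 p [ 0.5708 -0.0273  0.2592] gap 0.0853 F [ 0.3  0.7 -0. ] grip 0.0
[-271.9, 79.4, 19.3] [0.01, -0.0, 0.04]
```

move_arm(
  targets=[
    [[-270,79,20],[0,0,0],-1],
    [[-270,79,20],[0,0,0],-1],
    [[-270,79,20],[0,0,0],-1],
    [[-270,79,20],[0,0,0],-1],
    [[-270,79,20],[0,0,0],-1],
  ],
)

```text
clock: 11.35
tcp_pos: [0.6151, -0.3073, 0.2374]
orientation: [-0.0, 0.751, 0.66, -0.0]
wrist_force: [0.3, 0.7, 0.6]
finger_gap: 0.0854
grip_force: 0.0
```

```bash
python3 - <<'E'
from look import *
plan([[.616,-.307,.24]])
p,q,c=wrist(["cartridge_a"],"w8")
m=env.regions_of("cartridge_a",c)
for k in m[:2]:
    ys,xs=np.nonzero(k["mask"]); print(k["confidence"],xs.min(),xs.max(),ys.min(),ys.max())
f=lambda X: proj([X],p,q,c)[0].round(1).tolist()
print(f([.616,-.307,.1]),f([.616,-.307,0]))
g=cv2.cvtColor(c["pixels"],cv2.COLOR_RGB2GRAY); th=((g>95)&(g<150)) ; cv2.imwrite("pics/w8c.png",cv2.resize(c["pixels"][100:300,200:440,::-1],None,fx=2.5,fy=2.5))
E
```

```text
t 11.35 p [ 0.6151 -0.3073  0.2374] gap 0.0854 F [0.3 0.7 0.6] grip 0.0
[0.5, 0.8, -2.6] [-0.0, -0.0, 0.02]
cartridge_a [([0.6165, -0.3085, 0.0026], 0.71), ([0.7433, -0.2431, 0.0], 0.28)]
0.86 303 331 157 195
[315.1, 189.3] [315.1, 167.9]
```

move_arm(
  targets=[
    [[1,1,60],[0,0,0],-1],
    [[1,1,120],[0,0,0],-1],
    [[1,1,170],[0,0,0],-1],
    [[1,1,192],[0,0,0],-1],
    [[1,1,192],[0,0,0],-1],
  ],
)

```text
clock: 12.12
tcp_pos: [0.6151, -0.3004, 0.0446]
orientation: [-0.002, 0.749, 0.662, -0.0]
wrist_force: [-0.0, 0.2, 0.3]
finger_gap: 0.0851
grip_force: 0.0
```

move_arm(
  targets=[
    [[0,0,0],[0,0,0],0.4],
    [[0,0,0],[0,0,0],0.7],
    [[0,0,0],[0,0,0],1],
    [[0,0,0],[0,0,0],1],
    [[0,0,0],[0,0,0],1],
  ],
  squeeze=40,
)

```text
clock: 12.75
tcp_pos: [0.6172, -0.3034, 0.0482]
orientation: [0.001, 0.75, 0.661, 0.0]
wrist_force: [-1.7, 1.2, 6.4]
finger_gap: 0.0294
grip_force: 39.5
```

move_arm(
  targets=[
    [[0,0,-20],[0,0,0],1],
    [[0,0,-80],[0,0,0],1],
    [[0,0,-140],[0,0,0],1],
    [[0,0,-190],[0,0,0],1],
    [[0,0,-190],[0,0,0],1],
  ],
)

```text
clock: 13.38
tcp_pos: [0.6185, -0.3043, 0.2422]
orientation: [0.005, 0.75, 0.661, 0.001]
wrist_force: [-0.0, 0.9, -2.1]
finger_gap: 0.0289
grip_force: 40.1
```

```bash
python3 - <<'E'
from look import *
p,q,c=wrist([])
g=cv2.cvtColor(c["pixels"],cv2.COLOR_RGB2GRAY)
print(g[320:372:2,316]); print(g[200:240:2,316]); print(g[344,290:345:2]); print(g[228,280:350:2])
plan([[.535,-.175,.25]])
E
```

```text
[ 78  90  90  90  91  91  91  91  91  91  90  90  92  92  92  90  92 101
 201  42  18  19  16  18  17  17]
[191 193 189 189 194 167  71  75  73  72  74  71  72  71  70  71  71  69
  69  68]
[196 194 194 129  88  89  88  90  91  91  90  90  90  92  92  94  92  88
  87  89  90  89  88 186 192 196 195 191]
[189 192 195 199 196 191 154  67  71  71  72  73  74  72  71  73  72  72
  70  72  71  71  72  70  71  70  70  69  96 196 195 194 190 194 195]
t 13.43 p [ 0.6175 -0.3037  0.2388] gap 0.0288 F [-0.2  0.4 -3. ] grip 40.0
[117.3, -97.9, -11.8] [0.02, 0.01, 0.03]
```

move_arm(
  targets=[
    [[40,-32,-12],[0,0,0],1],
    [[80,-66,-12],[0,0,0],1],
    [[115,-102,-12],[0,0,0],1],
    [[115,-102,-12],[0,0,0],1],
    [[115,-102,-12],[0,0,0],1],
  ],
)

```text
clock: 14.05
tcp_pos: [0.5294, -0.176, 0.2473]
orientation: [-0.001, 0.75, 0.662, -0.0]
wrist_force: [0.0, -0.6, -1.5]
finger_gap: 0.0289
grip_force: 40.3
```

```bash
python3 - <<'E'
from look import *
p,q,c=wrist(["dish_right","dish_left"],"w9")
g=cv2.cvtColor(c["pixels"],cv2.COLOR_RGB2GRAY)
e=np.array([.535,-.1195,.098]); P=proj([e],p,q,c)[0]; print(P)
a=np.linspace(0,6.28,40)
for r,h in ((.0245,.112),(.0165,.098)):
    Q=proj(np.c_[e[0]+r*np.cos(a),e[1]+r*np.sin(a),a*0+h],p,q,c); print(r,Q.min(0),Q.max(0),Q.mean(0))
u,v=P.round().astype(int)
print(u-40,g[v,u-40:u+40:2]); print(v-40,g[v-40:v+40:2,u])
for k in env.regions_of("dish_right",c)[:1]:
    ys,xs=np.nonzero(k["mask"]); print(k["confidence"],xs.min(),xs.max(),ys.min(),ys.max())
plan([[.535,-.1195,.2]])
E
```

```text
dish_right [([0.5383, -0.1166, 0.1036], 0.72)]
dish_left []
[312.73354787 128.10618268]
0.0245 [285.26224376 100.5135013 ] [339.9662334  156.56048912] [313.27567917 128.88936052]
0.0165 [295.17155232 109.75800593] [330.3035128  145.76464484] [313.16244407 127.89735585]
273 [106 103 103 102 104 105 106 104  98  95  70  70  70  89  95  96  97  95
  95  95  94  94  93  95  94  93  92  96  96  96  78  63  64  64  92 100
 105 105 104 105]
88 [ 96  97  96  96  96  90  86  64  66  65  91  96  95  94  95  95  94  96
  95  94  94  94  95  95  95  96  96  93  68  70  68  90  96 110 106 105
 106 184 177 180]
t 14.25 p [ 0.5302 -0.177   0.2479] gap 0.0287 F [ 0.1  0.  -1. ] grip 40.3
[57.7, -2.5, 47.9] [-0.0, -0.0, 0.03]
```

move_arm(
  targets=[
    [[40,0,0],[0,0,0],1],
    [[62,0,30],[0,0,0],1],
    [[62,0,68],[0,0,0],1],
    [[62,0,75],[0,0,0],1],
    [[62,0,75],[0,0,0],1],
  ],
)

```text
clock: 14.88
tcp_pos: [0.5377, -0.1152, 0.1736]
orientation: [-0.0, 0.75, 0.661, -0.0]
wrist_force: [-0.6, -0.1, -2.3]
finger_gap: 0.0289
grip_force: 40.3
```

```bash
python3 - <<'E'
from look import *
p,q,c=wrist([],"w10")
im=cv2.imread("pics/w10.png"); cv2.imwrite("pics/w10c.png",cv2.resize(im[120:400,200:430],None,fx=2,fy=2))
f=lambda x,y,z: proj([p+q.apply(np.array([x,y,z])*1e-3)],p,q,c)[0].round(1).tolist()
H=(p[2]-.112)*1e3
for o in (-4,-1,2): print(o,"rim",f(o+24.5,0,H),"L",f(o,-24.5,H),"R",f(o,24.5,H),"foot", f(o+13,0,47.5))
plan([[p[0],p[1],.15]])
E
```

```text
-4 rim [313.8, 191.1] L [280.0, 223.6] R [347.7, 223.6] foot [313.8, 213.5]
-1 rim [313.8, 187.0] L [279.9, 219.8] R [347.8, 219.8] foot [313.8, 209.3]
2 rim [313.8, 182.8] L [279.7, 215.9] R [348.0, 215.9] foot [313.8, 205.0]
t 14.93 p [ 0.5382 -0.1154  0.1745] gap 0.0289 F [-0.4 -0.2 -1.4] grip 40.3
[0.1, -0.6, 24.5] [0.01, 0.0, 0.03]
```

View pics/w10c.png

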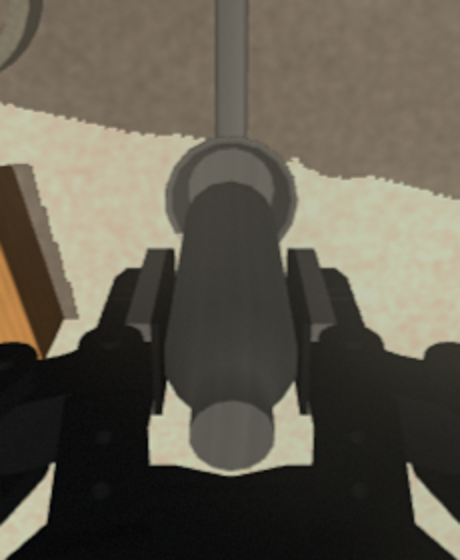

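Crop: rim centre is at column 231 and foot centre at 229, with the forward offsets also agreeing. Lowering onto the raised dish.

move_arm(
  targets=[
    [[0,1,12],[0,0,0],1],
    [[0,1,22],[0,0,0],1],
    [[0,1,26],[0,0,0],1],
    [[0,1,29],[0,0,0],1],
    [[0,1,31],[0,0,0],1],
  ],
)

```text
clock: 15.55
tcp_pos: [0.5384, -0.1147, 0.1426]
orientation: [0.0, 0.75, 0.662, -0.0]
wrist_force: [-0.7, -0.3, 0.1]
finger_gap: 0.029
grip_force: 40.5
```

move_arm(
  targets=[
    [[0,0,1],[0,0,0],1],
    [[0,0,2],[0,0,0],1],
    [[0,0,2],[0,0,0],1],
  ],
)

```text
clock: 15.92
tcp_pos: [0.5385, -0.1148, 0.1407]
orientation: [0.0, 0.75, 0.662, 0.0]
wrist_force: [-0.7, -1.2, 0.2]
finger_gap: 0.0289
grip_force: 40.5
```

move_arm(
  targets=[
    [[0,0,0],[0,0,0],0.2],
    [[0,0,0],[0,0,0],-0.2],
    [[0,0,0],[0,0,0],-1],
    [[0,0,0],[0,0,0],-1],
    [[0,0,0],[0,0,0],-1],
  ],
  squeeze=25,
)

```text
clock: 16.55
tcp_pos: [0.5384, -0.1147, 0.1406]
orientation: [-0.0, 0.75, 0.662, 0.0]
wrist_force: [0.7, 0.4, -0.6]
finger_gap: 0.0854
grip_force: 0.0
```

move_arm(
  targets=[
    [[0,0,-10],[0,0,0],-1],
    [[0,0,-40],[0,0,0],-1],
    [[0,0,-90],[0,0,0],-1],
    [[0,0,-110],[0,0,0],-1],
    [[0,0,-110],[0,0,0],-1],
  ],
)

```text
clock: 17.18
tcp_pos: [0.5397, -0.1151, 0.2531]
orientation: [0.002, 0.75, 0.662, 0.001]
wrist_force: [0.1, 0.1, 0.1]
finger_gap: 0.0851
grip_force: 0.0
```

move_arm(
  targets=[
    [[-30,0,0],[0,0,0],-1],
    [[-60,0,0],[0,0,0],-1],
    [[-60,0,0],[0,0,0],-1],
    [[-60,0,0],[0,0,0],-1],
    [[-60,0,0],[0,0,0],-1],
  ],
)

```text
clock: 17.8
tcp_pos: [0.5308, -0.1734, 0.2502]
orientation: [-0.0, 0.75, 0.662, -0.0]
wrist_force: [-0.2, 0.6, 0.0]
finger_gap: 0.0857
grip_force: 0.0
```

```bash
python3 - <<'E'
from look import *
plan([])
s=env.read_camera("scene")
for t in ["dish_left","dish_right","cartridge_a"]: print(t,[(np.round(d["centre"],4).tolist(),round(d["confidence"],2)) for d in env.landmark_of(t,s)[:3]])
p,q,c=wrist(["dish_left","dish_right","cartridge_a"],"w11")
cv2.imwrite("pics/s2.png",np.hstack([cv2.resize(s["pixels"][90:240,240:440,::-1],(480,360)),c["pixels"][40:400,160:480,::-1]]))
E
```

```text
t 17.8 p [ 0.5308 -0.1734  0.2502] gap 0.0857 F [-0.2  0.6  0. ] grip 0.0
dish_left [([0.5725, 0.1402, 0.096], 0.74), ([0.3849, -0.1768, -0.0032], 0.49)]
dish_right [([0.536, -0.1189, 0.0845], 0.72)]
cartridge_a [([0.5348, -0.1175, 0.0826], 0.9), ([0.5726, 0.1383, 0.0975], 0.7)]
dish_left []
dish_right [([0.5371, -0.1188, 0.0879], 0.66), ([0.3889, -0.1787, 0.0001], 0.58)]
cartridge_a [([0.5381, -0.1186, 0.0831], 0.66)]
```

View pics/s2.png

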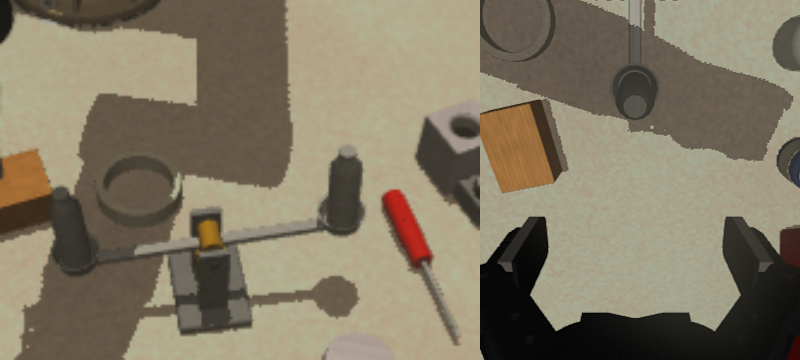

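Right dish is low (pan at crop (75,255)) and the left is high (342,215), so the right cartridge is the fuller one. I'll wait a little so the settled state counts, then regrasp with the tool leaned 0.06 rad along the beam.

move_arm(
  targets=[
    [[0,0,0],[0,0,0],-1],
    [[0,0,0],[0,0,0],-1],
    [[0,0,0],[0,0,0],-1],
    [[0,0,0],[0,0,0],-1],
    [[0,0,0],[0,0,0],-1],
  ],
)

```text
clock: 18.82
tcp_pos: [0.5309, -0.1743, 0.2506]
orientation: [0.0, 0.75, 0.661, 0.0]
wrist_force: [0.9, -0.0, -0.8]
finger_gap: 0.0853
grip_force: 0.0
```

move_arm(
  targets=[
    [[0,0,0],[0,0,0],-1],
    [[0,0,0],[0,0,0],-1],
    [[0,0,0],[0,0,0],-1],
    [[0,0,0],[0,0,0],-1],
    [[0,0,0],[0,0,0],-1],
  ],
)

```text
clock: 19.45
tcp_pos: [0.531, -0.1743, 0.2506]
orientation: [-0.0, 0.75, 0.662, 0.0]
wrist_force: [-0.4, -0.5, -0.1]
finger_gap: 0.0852
grip_force: 0.0
```

```bash
python3 - <<'E'
from look import *
s=env.read_camera("scene")
for t in ["dish_left","dish_right","cartridge_a"]: print(t,[(np.round(d["centre"],4).tolist(),round(d["confidence"],2)) for d in env.landmark_of(t,s)[:3]])
p,q,c=wrist(["cartridge_a"])
B=np.array([.5382,-.117,.082]); u=np.array([-.0078,-.0595,.998]); T=B+.0475*u
print(proj([B,B+.1*u],p,q,c).round(1).tolist())
k=env.regions_of("cartridge_a",c)[0]["mask"]; ys,xs=np.nonzero(k); print(xs.min(),xs.max(),ys.min(),ys.max())
r=Rt(82.5,-.06); print(r.apply([0,0,-1])); plan([T+.09*u,T],r)
E
```

```text
dish_left [([0.5687, 0.1369, 0.095], 0.83)]
dish_right [([0.5301, -0.121, 0.0853], 0.72)]
cartridge_a [([0.537, -0.1156, 0.0811], 0.93), ([0.5736, 0.1401, 0.1011], 0.66)]
cartridge_a []
[[314.2, 125.5], [313.9, 144.7]]
296 333 111 159
[-0.00782687 -0.05945101  0.99820054]
t 19.8 p [ 0.5309 -0.1743  0.2506] gap 0.0854 F [ 1.6 -0.7  0.6] grip 0.0
[49.5, 0.0, 31.4] [-0.0, 0.34, 0.03]
[54.9, 0.0, 121.2] [-0.0, 0.34, 0.03]
```

move_arm(
  targets=[
    [[49.5,0,20],[0,0.34,0],-1],
    [[49.5,0,32],[0,0.34,0],-1],
    [[52,0,75],[0,0.34,0],-1],
    [[54.5,0,115],[0,0.34,0],-1],
    [[55,0,121],[0,0.34,0],-1],
  ],
)

```text
clock: 20.42
tcp_pos: [0.5356, -0.1192, 0.1269]
orientation: [-0.022, 0.75, 0.661, 0.021]
wrist_force: [-0.1, -0.1, 0.3]
finger_gap: 0.0856
grip_force: 0.0
```

move_arm(
  targets=[
    [[0,0,0],[0,0,0],-1],
    [[0,0,0],[0,0,0],0.2],
    [[0,0,0],[0,0,0],0.3],
    [[0,0,0],[0,0,0],0.3],
  ],
  squeeze=25,
)

```text
clock: 20.92
tcp_pos: [0.5383, -0.12, 0.1305]
orientation: [-0.019, 0.75, 0.661, 0.023]
wrist_force: [0.4, 0.3, -0.1]
finger_gap: 0.0322
grip_force: 0.0
```

```bash
python3 - <<'E'
from look import *
p,q,c=wrist([],"w12")
B=np.array([.5382,-.117,.082]); u=np.array([-.0078,-.0595,.998]); T=B+.0475*u
plan([T],Rt(82.5,-.06))
cv2.imwrite("pics/w12c.png",cv2.resize(c["pixels"][120:400,200:430,::-1],None,fx=2,fy=2))
E
```

```text
t 20.98 p [ 0.538  -0.1198  0.1302] gap 0.0308 F [-1.7 -0.2  2.1] grip 2.9
[-0.1, -0.2, 0.8] [0.0, 0.01, 0.03]
```

View pics/w12c.png

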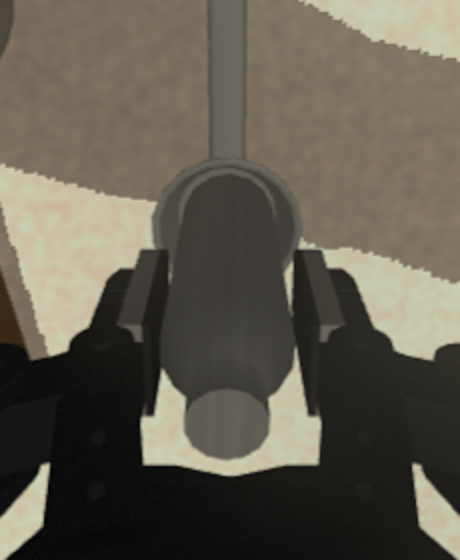

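Crop: cartridge centred between the pads (about 158–300), neck at (227,424), and only light contact. Closing, then lifting slowly so the other side settles gently.

move_arm(
  targets=[
    [[0,0,0],[0,0,0],0.5],
    [[0,0,0],[0,0,0],1],
    [[0,0,0],[0,0,0],1],
    [[0,0,0],[0,0,0],1],
  ],
  squeeze=50,
)

```text
clock: 21.48
tcp_pos: [0.538, -0.1199, 0.1304]
orientation: [-0.019, 0.75, 0.661, 0.022]
wrist_force: [-1.5, -0.4, 6.3]
finger_gap: 0.0287
grip_force: 49.2
```

move_arm(
  targets=[
    [[0,0,-2],[0,0,0],1],
    [[0,0,-5],[0,0,0],1],
    [[0,0,-8],[0,0,0],1],
    [[0,0,-11],[0,0,0],1],
    [[0,0,-14],[0,0,0],1],
  ],
)

```text
clock: 22.1
tcp_pos: [0.5376, -0.1203, 0.1436]
orientation: [-0.02, 0.75, 0.661, 0.022]
wrist_force: [0.2, 1.0, -1.2]
finger_gap: 0.0288
grip_force: 49.3
```

move_arm(
  targets=[
    [[0,0,-4],[0,0,0],1],
    [[0,0,-8],[0,0,0],1],
    [[0,0,-20],[0,0,0],1],
    [[0,0,-60],[0,0,0],1],
    [[0,0,-115],[0,0,0],1],
  ],
)

```text
clock: 22.72
tcp_pos: [0.5359, -0.127, 0.2588]
orientation: [-0.021, 0.75, 0.661, 0.022]
wrist_force: [1.9, -0.9, -2.3]
finger_gap: 0.0286
grip_force: 49.7
```

```bash
python3 - <<'E'
from look import *
plan([[.42,-.03,.26],[.41,.2,.26],[.455,.27,.26]])
s=env.read_camera("scene")
for t in ["dish_left","cartridge_a","hole"]: print(t,[(np.round(d["centre"],4).tolist(),round(d["confidence"],2)) for d in env.landmark_of(t,s)[:3]])
E
```

```text
t 22.73 p [ 0.5359 -0.127   0.2588] gap 0.0286 F [ 1.9 -0.9 -2.3] grip 49.7
[81.7, -127.1, 4.1] [-0.02, -0.34, 0.03]
[308.2, -165.7, 17.8] [-0.02, -0.34, 0.03]
[383.2, -129.8, 22.3] [-0.02, -0.34, 0.03]
dish_left [([0.5722, 0.1398, 0.0761], 0.77)]
cartridge_a [([0.5367, -0.123, 0.2092], 0.73), ([0.5714, 0.1375, 0.0795], 0.58)]
hole [([0.462, 0.327, 0.0704], 0.79)]
```

move_arm(
  targets=[
    [[40,-62,2],[0,-0.34,0],1],
    [[82,-127,4],[0,-0.34,0],1],
    [[140,-137,8],[0,-0.34,0],1],
    [[200,-147,12],[0,-0.34,0],1],
    [[260,-157,15],[0,-0.34,0],1],
  ],
)

```text
clock: 23.55
tcp_pos: [0.4125, 0.1391, 0.2575]
orientation: [-0.001, 0.75, 0.661, -0.001]
wrist_force: [1.2, 0.4, -1.9]
finger_gap: 0.0289
grip_force: 50.2
```

```bash
python3 - <<'E'
from look import *
plan([[.455,.267,.25]])
E
```

```text
t 23.55 p [0.4125 0.1391 0.2575] gap 0.0289 F [ 1.2  0.4 -1.9] grip 50.2
[132.2, 26.1, 7.4] [-0.01, 0.0, 0.03]
```

move_arm(
  targets=[
    [[60,12,10],[0,0,0],1],
    [[115,23,20],[0,0,0],1],
    [[130,26,28],[0,0,0],1],
    [[130,26,28],[0,0,0],1],
    [[130,26,28],[0,0,0],1],
  ],
)

```text
clock: 24.18
tcp_pos: [0.4555, 0.2621, 0.2303]
orientation: [-0.0, 0.75, 0.661, -0.001]
wrist_force: [-0.6, -0.3, -0.9]
finger_gap: 0.0288
grip_force: 50.2
```

```bash
python3 - <<'E'
from look import *
p,q,c=wrist(["hole","block"],"w13")
g=cv2.cvtColor(c["pixels"],cv2.COLOR_RGB2GRAY)
e=np.array([.463,.328,.07]); P=proj([e],p,q,c)[0]; a=np.linspace(0,6.28,40)
for r in (.0195,.0165):
    Q=proj(np.c_[e[0]+r*np.cos(a),e[1]+r*np.sin(a),a*0+.07],p,q,c); print(r,Q.min(0),Q.max(0),Q.mean(0))
u,v=P.round().astype(int)
print(u-40,g[v,u-40:u+40:2]); print(v-40,g[v-40:v+40:2,u])
print("neck",g[310:362:2,315],"foot",g[196:240:2,315],g[336,290:345:2],g[235,280:350:2])
plan([e],Rt())
E
```

```text
hole [([0.4617, 0.3299, 0.0729], 0.76)]
block [([0.4598, 0.328, 0.0073], 0.69)]
0.0195 [293.21586508  95.3396746 ] [333.67400793 137.2722248 ] [313.93341252 116.49215648]
0.0165 [296.32458742  98.69348739] [330.56289535 134.17048172] [313.8571643  116.56113085]
273 [173 170 171 171 180 179 178 180 181 180 177 118 100  61  59  58  58  58
  58  59  57  58  57  58  56  58  58  56  60 120 137 180 178 178 179 178
 178 180 142  77]
77 [169 181 179 179 179 179 179 180 176 125 107  55  57  58  58  56  59  58
  58  58  57  58  58  57  58  57  58  70 128 135 180 178 178 178 178 177
 178 168 172 169]
neck [ 48  48  56  78  78  78  79  78  79  79  78  80  79  79  80  81  81  80
  80  77 136 168 169 176  35  13] foot [102  98  97 100 103  96  54  57  55  55  56  55  54  54  53  53  53  54
  54  53  52  52] [ 84  59  71  83  79  80  78  78  80  80  79  79  80  81  80  81  80  79
  78  77  80  78  78  85 168 166 162 165] [102  96  93  91  94  85  49  52  52  52  52  53  52  52  51  52  53  53
  52  53  55  54  52  52  53  51  52  51  52  61  95  93  96  98 103]
t 24.32 p [0.4563 0.2622 0.2313] gap 0.0287 F [-0.2  0.2 -1.2] grip 50.2
[66.1, -1.8, 161.3] [0.0, -0.0, 0.02]
```

move_arm(
  targets=[
    [[45,-1,0],[0,0,0],1],
    [[65.5,-1.4,25],[0,0,0],1],
    [[65.5,-1.4,65],[0,0,0],1],
    [[65.5,-1.4,90],[0,0,0],1],
    [[65.5,-1.4,92],[0,0,0],1],
  ],
)

```text
clock: 24.95
tcp_pos: [0.4619, 0.3271, 0.1373]
orientation: [-0.0, 0.75, 0.661, -0.002]
wrist_force: [-0.1, 0.2, -1.4]
finger_gap: 0.0285
grip_force: 50.1
```

```bash
python3 - <<'E'
from look import *
p,q,c=wrist([],"w14")
f=lambda x,y,z: proj([p+q.apply(np.array([x,y,z])*1e-3)],p,q,c)[0].round(1).tolist()
H=(p[2]-.07)*1e3
for o in (-1,2,5): print(o,"rim",f(o+19.5,0,H),"L",f(o,-19.5,H),"R",f(o,19.5,H),"foot", f(o+13,0,47.5))
plan([[p[0],p[1],.12]])
cv2.imwrite("pics/w14c.png",cv2.resize(c["pixels"][120:400,200:430,::-1],None,fx=2,fy=2))
g=cv2.cvtColor(c["pixels"],cv2.COLOR_RGB2GRAY)
print(g[160:230:2,315]); 
for r in (200,206,212,220): print(r,g[r,274:356:2])
E
```

```text
-1 rim [313.9, 191.6] L [287.5, 216.9] R [340.3, 216.9] foot [313.8, 209.3]
2 rim [313.9, 187.5] L [287.4, 213.1] R [340.4, 213.1] foot [313.8, 205.0]
5 rim [313.9, 183.5] L [287.3, 209.3] R [340.5, 209.3] foot [313.8, 200.7]
t 25.0 p [0.4627 0.3276 0.1385] gap 0.0288 F [-0.8 -0.2 -0.2] grip 50.1
[-0.6, -0.8, 18.5] [-0.01, 0.0, 0.03]
[ 67  65  67  62 132 173 170 170 171 172 171 167 171 166 118  63  40  41
  41  40  40  40  39  42  57  54  54  55  54  54  53  53  53  53  51]
200 [98 97 97 97 95 95 97 96 96 93 79 77 42 43 42 43 42 43 42 39 42 40 41 39
 40 37 37 38 39 38 35 73 70 92 98 98 97 97 96 96 97]
206 [130  94  95  96  96  97  98  98  91  82  75  55  42  42  41  40  42  39
  39  40  42  41  37  37  39  38  36  37  36  36  34  48  69  75  90  98
  97  98  96  94  95]
212 [ 95  98  98  97  94  95  93  93  85  80  72  59  55  48  57  56  57  56
  56  56  56  54  54  54  54  54  55  50  35  33  47  51  63  73  80  98
  97  96  97  98 100]
220 [117  93  95  96  97  97  97  94  94  80  61  54  55  54  54  55  54  54
  55  56  53  52  53  54  53  54  52  51  51  51  49  67  73  75  95  94
  94  94  93  93  92]
```

View pics/w14c.png

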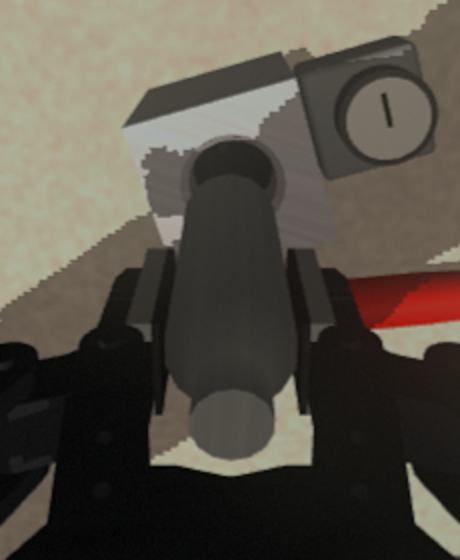

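Crop: hole rim centre is at (233,190) and the foot centre at about (231,200), within 1–2 mm and inside the chamfer's capture. Lowering in with a small correction.

move_arm(
  targets=[
    [[1,0.5,6],[0,0,0],1],
    [[1.3,0.5,12],[0,0,0],1],
    [[1.3,0.5,16],[0,0,0],1],
    [[1.3,0.5,20],[0,0,0],1],
    [[1.3,0.5,23],[0,0,0],1],
  ],
)

```text
clock: 25.62
tcp_pos: [0.4636, 0.3298, 0.1155]
orientation: [-0.0, 0.75, 0.662, -0.0]
wrist_force: [0.9, -0.1, -2.1]
finger_gap: 0.029
grip_force: 50.2
```

move_arm(
  targets=[
    [[0,0,2],[0,0,0],1],
    [[0,0,4],[0,0,0],1],
    [[0,0,6],[0,0,0],1],
    [[0,0,8],[0,0,0],1],
    [[0,0,8],[0,0,0],1],
  ],
  squeeze=70,
)

```text
clock: 26.25
tcp_pos: [0.4636, 0.3298, 0.1076]
orientation: [-0.0, 0.75, 0.662, -0.0]
wrist_force: [-0.2, 1.2, -1.5]
finger_gap: 0.0285
grip_force: 69.2
```

move_arm(
  targets=[
    [[0,0,2],[0,0,0],1],
    [[0,0,4],[0,0,0],1],
    [[0,0,6],[0,0,0],1],
    [[0,0,8],[0,0,0],1],
    [[0,0,8],[0,0,0],1],
  ],
)

```text
clock: 26.88
tcp_pos: [0.4638, 0.3299, 0.1001]
orientation: [0.0, 0.75, 0.662, 0.0]
wrist_force: [-1.2, 0.0, 1.5]
finger_gap: 0.028
grip_force: 69.9
```

Contact felt with the underside at about 52 mm, so the stop should be roughly 14 mm lower.

move_arm(
  targets=[
    [[0,0,2],[0,0,0],1],
    [[0,0,4],[0,0,0],1],
    [[0,0,6],[0,0,0],1],
    [[0,0,8],[0,0,0],1],
    [[0,0,9],[0,0,0],1],
  ],
  squeeze=90,
)

```text
clock: 27.5
tcp_pos: [0.4639, 0.3299, 0.0908]
orientation: [0.0, 0.75, 0.662, 0.0]
wrist_force: [-1.7, -0.7, 4.7]
finger_gap: 0.028
grip_force: 88.2
```

move_arm(
  targets=[
    [[0,0,0.5],[0,0,0],1],
    [[0,0,1],[0,0,0],1],
    [[0,0,1],[0,0,0],1],
  ],
)

```text
clock: 27.88
tcp_pos: [0.4638, 0.3299, 0.0898]
orientation: [0.0, 0.75, 0.662, 0.0]
wrist_force: [-1.3, -0.5, 4.6]
finger_gap: 0.0278
grip_force: 88.2
```

move_arm(
  targets=[
    [[0,0,0.5],[0,0,0],1],
    [[0,0,1],[0,0,0],1],
    [[0,0,1],[0,0,0],1],
  ],
)

```text
clock: 28.25
tcp_pos: [0.4638, 0.3298, 0.0887]
orientation: [0.0, 0.75, 0.662, 0.0]
wrist_force: [-1.0, -0.6, 3.8]
finger_gap: 0.0278
grip_force: 88.2
```

move_arm(
  targets=[
    [[0,0,0.5],[0,0,0],1],
    [[0,0,1],[0,0,0],1],
    [[0,0,1],[0,0,0],1],
  ],
)

```text
clock: 28.62
tcp_pos: [0.4638, 0.3298, 0.0877]
orientation: [0.0, 0.75, 0.662, 0.0]
wrist_force: [-1.0, -1.6, 4.9]
finger_gap: 0.0278
grip_force: 88.2
```

move_arm(
  targets=[
    [[0,0,0.5],[0,0,0],1],
    [[0,0,1],[0,0,0],1],
    [[0,0,1],[0,0,0],1],
  ],
)

```text
clock: 29.0
tcp_pos: [0.4638, 0.3298, 0.0868]
orientation: [0.0, 0.75, 0.662, 0.0]
wrist_force: [-1.0, -0.5, 4.6]
finger_gap: 0.0273
grip_force: 88.2
```

move_arm(
  targets=[
    [[0,0,0.5],[0,0,0],1],
    [[0,0,1],[0,0,0],1],
    [[0,0,1],[0,0,0],1],
  ],
)

```text
clock: 29.38
tcp_pos: [0.4638, 0.3298, 0.0859]
orientation: [0.0, 0.75, 0.662, 0.0]
wrist_force: [-1.8, -0.9, 5.4]
finger_gap: 0.0279
grip_force: 88.3
```

move_arm(
  targets=[
    [[0,0,0.5],[0,0,0],1],
    [[0,0,0.7],[0,0,0],1],
    [[0,0,0.7],[0,0,0],1],
  ],
)

```text
clock: 29.75
tcp_pos: [0.4638, 0.3299, 0.0856]
orientation: [0.0, 0.75, 0.662, 0.0]
wrist_force: [-1.3, -1.6, 9.1]
finger_gap: 0.028
grip_force: 88.5
```

Hit the stop. Adding about 0.4 mm and holding.

move_arm(
  targets=[
    [[0,0,0.4],[0,0,0],1],
    [[0,0,0.4],[0,0,0],1],
    [[0,0,0.4],[0,0,0],1],
    [[0,0,0.4],[0,0,0],1],
    [[0,0,0.4],[0,0,0],1],
  ],
)

```text
clock: 30.38
tcp_pos: [0.4639, 0.33, 0.0855]
orientation: [0.0, 0.75, 0.662, 0.0]
wrist_force: [-1.8, 0.1, 9.2]
finger_gap: 0.0276
grip_force: 88.8
```

move_arm(
  targets=[
    [[0,0,0.5],[0,0,0],1],
    [[0,0,0.5],[0,0,0],1],
    [[0,0,0.5],[0,0,0],1],
    [[0,0,0.5],[0,0,0],1],
    [[0,0,0.5],[0,0,0],1],
  ],
)

```text
clock: 31.0
tcp_pos: [0.4639, 0.33, 0.0852]
orientation: [0.0, 0.75, 0.662, 0.001]
wrist_force: [-2.3, -1.3, 13.1]
finger_gap: 0.0278
grip_force: 89.1
```

move_arm(
  targets=[
    [[0,0,0],[0,0,0],1],
    [[0,0,0],[0,0,0],1],
    [[0,0,0],[0,0,0],1],
    [[0,0,0],[0,0,0],1],
    [[0,0,0],[0,0,0],1],
  ],
)

```text
clock: 31.62
tcp_pos: [0.4639, 0.33, 0.0853]
orientation: [0.0, 0.75, 0.662, 0.001]
wrist_force: [-3.5, -1.4, 12.1]
finger_gap: 0.0277
grip_force: 89.1
```

move_arm(
  targets=[
    [[0,0,-0.8],[0,0,0],1],
    [[0,0,-0.8],[0,0,0],0.3],
    [[0,0,-0.8],[0,0,0],0],
    [[0,0,-0.8],[0,0,0],-1],
    [[0,0,-0.8],[0,0,0],-1],
  ],
  squeeze=30,
)

```text
clock: 32.25
tcp_pos: [0.4635, 0.3296, 0.0844]
orientation: [-0.0, 0.75, 0.661, -0.0]
wrist_force: [-0.1, -0.7, 0.3]
finger_gap: 0.0769
grip_force: 0.0
```

move_arm(
  targets=[
    [[0,0,-20],[0,0,0],-1],
    [[0,0,-70],[0,0,0],-1],
    [[0,0,-130],[0,0,0],-1],
    [[-40,0,-150],[0,0,0],-1],
    [[-60,0,-150],[0,0,0],-1],
  ],
)

```text
clock: 32.88
tcp_pos: [0.457, 0.2696, 0.2368]
orientation: [0.001, 0.75, 0.661, 0.002]
wrist_force: [-0.4, 0.2, -1.7]
finger_gap: 0.0854
grip_force: 0.0
```

```bash
python3 - <<'E'
from look import *
p,q,c=wrist(["cartridge_a","hole"],"w15"); plan([])
s=env.read_camera("scene")
for t in ["dish_left","cartridge_a","hole"]: print(t,[(np.round(d["centre"],4).tolist(),round(d["confidence"],2)) for d in env.landmark_of(t,s)[:3]])
cv2.imwrite("pics/s3.png",np.hstack([cv2.resize(s["pixels"][90:240,290:490,::-1],(480,360)),c["pixels"][40:400,160:480,::-1]]))
E
```

```text
cartridge_a [([0.4656, 0.3249, 0.0406], 0.71)]
hole [([0.4619, 0.3328, 0.0729], 0.97)]
t 33.02 p [0.4557 0.2694 0.2338] gap 0.0854 F [-0.7 -0.1 -0.2] grip 0.0
dish_left [([0.5719, 0.1386, 0.078], 0.61), ([0.3836, -0.1751, -0.0006], 0.44)]
cartridge_a [([0.5722, 0.1376, 0.0813], 0.9), ([0.4628, 0.3309, 0.0379], 0.69)]
hole [([0.5713, 0.1397, 0.0854], 0.74), ([0.4603, 0.3266, 0.0694], 0.72)]
```

View pics/s3.png

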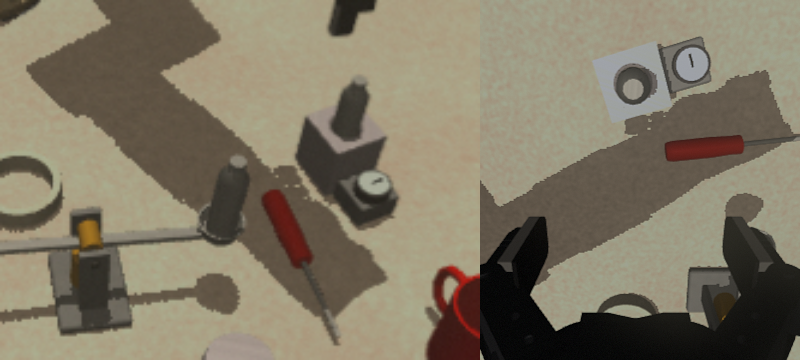

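The fuller cartridge stands home in the hole (crop (350,110)), and the other stands in the left dish (225,195). The arm is clear.

```bash
python3 -c "
from look import *
print(env.hand_in())"
```

```text
the job is handed in; nothing more can be done
None
```

The right dish dropped, so I stood that cartridge in the charging block and pushed it to the stop with about 15 N for over half a second. The other is still standing in the left dish, and I handed the job in; no verdict was returned.

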